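Hold a tee fitting over the alloy tester

ROBOT

A 6-joint arm with a two-finger parallel gripper is mounted at the origin on the work surface. World frame = base frame: x ahead of the robot, y to its left, z up, the work surface at z = 0. Lengths are in m, angles in degrees, forces in N, time in s.
With the tool pointing down it reaches from about 0.4 to 0.825 m from the base axis. Payload 7 kg.
Tool frame: the origin (TCP) lies midway between the tips of the shut fingers; the grasp point (between the pads) lies 19 mm behind it; z points along the fingers, y is the direction in which the jaws open and shut (so a half turn about z gives the same grasp; the last joint's range is limited). The gripper opens to 88 mm and grips with 3 to 60 N. Pads are 19 mm wide; open, the fingers measure 130 mm over their backs; the gripper's body (78 mm by 193 mm) begins 47 mm behind the grasp point.
Start: joints at [88.47, 20.546, 0.682, 0, -70.136, -16.507], TCP at [0.209, 0.642, 0.189] pointing down, gripper open.
Joint ranges: [-176.03, 176.03], [-82.01, 121.73], [-58.28, 71.71], [-173.87, 95.51], [-174.79, -0.11], [-173.66, 173.66]. Speed limits (degrees/s): [136.94, 136.94, 172.46, 180, 180, 180].

INTERFACE

Orientations are given as a 3x3 rotation matrix whose columns are the frame's x, y, z axes.
In Python, from rig import robot gives the robot as it stands. Calls block until the motion is done:
- robot.goto(position, orientation): joint-space move of the TCP to a pose.
- robot.servo_line(position, ori=None, speed=0.15): straight line of the TCP; ori=None keeps the orientation; speed is the mean speed in m/s.
- robot.movej(angles): joint-space move.
- robot.move_gripper(opening): opening from 0.0 (shut) to 1.0 (fully open); the grip force is fixed at half the most; returns when the fingers have stopped.
- robot.dwell(seconds).
- robot.ik(position, orientation): joint angles nearest the present ones, or None.
- robot.grab_frame(name): name is "side" or "top" or "wrist"; returns (picture, depth): 420x560x3 uint8, red, green, blue; 420x560 float32, m along the optical axis (not along the pixel's ray), 0 where there is no reading.
- robot.camera_info(name): a dict with "vfov" (degrees; the focal length in pixels is half the picture's height over the tangent of half this angle, whatever the lens; pixels are square), "cx", "cy" (the principal point, pixels), "view" (4x4, takes a point from world to camera coordinates); the wrist camera has in their place "T_tool_cam" (4x4, takes a point from camera to tool coordinates, whose origin is the TCP and whose axes are the flange's). Camera axes: x right, y down, z forward; pixel columns grow to the right and rows downward; lengths in m; the calibration is good to about 2 mm. A picture is of the moment at which its call begins: read the wrist's pose just before it. camera_info takes no time and is no camera call.
A pose or a line that the arm cannot do raises robot.Unreachable and nothing moves.
- robot.job_done(): hands the job in, once; it reports no verdict.
Readings, each from a call of its own:
- robot.read_t(): time.
- robot.read_qpos(): joint angles.
- robot.read_qvel(): joint speeds.
- robot.read_effort(): joint torques, N m.
- robot.read_position(): TCP position.
- robot.read_tcp_rot(): TCP orientation.
- robot.read_force(): force on the tool from outside, world axes, zero at the start.
- robot.read_ft_torque(): the same for the moment, N m.
- robot.read_grip_width(): opening from 0.0 (shut) to 1.0 (fully open).
Only numpy, scipy, OpenCV 4.12 (cv2) and the standard library are available. Lean on these libraries where they do the work, as an engineer would, in place of code of your own. Each camera call takes 0.05 s, during which the arm holds its last target.

TASK

First turn the tester's selector knob to the three-dot mark, where it clicks in. Then pick the steel tee fitting out of the black tray, carry it over the rack of yellow stock bins without bumping it on the bins or the tester, and hold it still and level just above the tester's raised black sensing pad, about 15 mm clear of it, centred and with its run along the long side of the pad. Finish while still holding it there, touching nothing with it, and leave the other fittings, the wrench and the bottle where they are.

Things in the scene. Friction and masses are not known exactly. Their poses are not given: they have to be found in the camera images.
- tee: Tee fitting, bare steel, 0.3 to 0.65 kg, loose. Run along its x: 104 mm long, 36 mm high, hexagon nuts at both ends. Branch up along +z from the middle: neck dia 25 mm, then a nut 30 mm across flats, 50 to 76 mm above the underside, two flats facing its +y and -y (pinch these). Same either way round; the only fitting with an upright branch. Origin: centre of the underside, on the branch's axis.
- tray: Fixed black tray, 260 (its x) x 170 (its y) x 22 mm high, walls and floor 5 mm thick; the tee stands on its floor. It is on one side of the bin rack, the tester on the other: the sides change. Origin: centre of the underside, on the table.
- tester: Bench alloy tester, fixed: grey box 300 (its x) x 140 (its y) x 50 mm high. On its deck are the selector knob (at x = -80 mm) and the raised black sensing pad (at x = +85 mm). Origin: centre of the underside, on the table; its x axis points from knob to pad, roughly away from the robot.
- pad (a point): Centre of the sensing pad's top face, 62 mm above the table. The pad is a flat black block 60 mm (its x) x 116 mm (its y), 12 mm above the deck, with a white outline printed on it. Axes as the tester's: y is the long side, z up.
- selector (a joint): Knob angle, rad, growing clockwise seen from above about the vertical through knob_grip. Clicks at 0 (one white dot), 0.70 (two dots), 1.40 (three), 2.10 (four); stops just beyond the ends. Starts at one dot, two dots or balanced between them. Let go off a ridge (midway between clicks, within 0.1), it snaps into the nearest click and stays. Passing a click takes up to about 0.1 N m.
- knob_grip (a point): On the knob's axis at gripping height, 86 mm above the table. Black skirt 52 mm in diameter, its top 64 mm above the table; upright bar grip on it 50 mm long, 14 mm thick, from 64 to 100 mm above the table. Site x lies along the bar to its pointer end (white line on top), turning with the knob; z up. At three dots the pointer is the tester's -x turned 0.35 rad clockwise seen from above.
- rack: Fixed row of three open yellow stock bins between tray and tester, standing across the way: 345 mm (its x) x 100 mm (its y), 100 mm high. Origin: centre of the underside, on the table; its long axis x points roughly away from the robot.
- rack_top (a point): Middle of the rack at the level of the bins' rims, 100 mm above the table. Axes as the rack's.
- nipple: Small brass nipple lying in the tray, 50 mm long, 25 mm thick; leave alone. Origin: underside, middle.
- plug: Small steel hexagon plug in the tray, 28 mm wide, 24 mm high; leave alone. Origin: underside, middle.
- elbow: Steel elbow fitting, 28 mm high, in the middle bin of the rack; leave alone. Origin: underside, middle of its body.
- coupling: Straight steel coupling, 80 mm long, 32 mm high, on the table beyond the rack; leave alone. Origin: underside, middle.
- wrench: Steel wrench lying on the table beyond the tray, rack and tester; leave alone.
- sealant: Small bottle, 44 mm in diameter and 110 mm high, on the table beyond the tray, rack and tester; leave alone. Origin: centre of the underside.

How it is judged (in metres and radians):
On the way, in this order (a step that is already met when the one before it is completed fails the run):
1. the selector is at the three-dot position (1.40 rad, within 0.2), with the tee still on the tray (value of joint selector between 1.2 and 1.6 rad and z of tee in the frame of tray below 0.02 m), for 0.2 s.
2. the tee is carried over the rack, its underside above the rims (y of tee in the frame of rack_top between -0.05 and 0.05 m and x of tee in the frame of rack_top between -0.22 and 0.22 m and z of tee in the frame of rack_top above 0 m), for 0.02 s.
At the end, for the whole second after the job is handed in: The fingers hold the tee at rest, upright within 0.12 rad, its underside 6 to 24 mm above the sensing pad, its centre within 10 mm of the pad's centre and its run within 0.14 rad of the pad's long side (either way round), not touching the tester; the selector is at 1.40 rad within 0.2 (value of joint selector between 1.2 and 1.6 rad and z of tee in the frame of pad between 0.006 and 0.024 m and horizontal distance between tee and pad below 0.01 m and angle between the x axis of tee and the y axis of pad, either way round below 0.14 rad and angle between tee's own z axis and vertical below 0.12 rad and linear speed of tee below 0.02 m/s and angular speed of tee below 0.15 rad/s and contact force between tee and the fingers above 1 N and contact force between tee and tester below 0.1 N); the arm keeps its last pose, push and grip.
It fails at once if the tee bumps the rack (contact force between tee and rack above 1 N).
It fails at once if the tee touches the tester (contact force between tee and tester above 1 N).
It fails at once if another fitting, the wrench or the bottle is moved by more than 30 mm (distance of any of nipple, plug, elbow, coupling, wrench, sealant from where it was at the start of the episode above 0.03 m).
It also fails if it takes over 61 s, if anything falls off the work surface, if the arm or the gripper's body presses on something with over 40 N, if the wrist force passes 120 N, or if a joint passes its speed limit or range.

## Working session

There is one attempt and no reset: what is moved stays moved. The work goes in short steps, each a Python script; the robot and the scene stay as the last script left them, time stands still between calls to the robot, and variables do not carry over. Pictures are saved under pics/ and viewed, and the job is handed in when it is done.

```bash
mkdir -p pics; ls
python3 - <<'E'
from rig import robot
import cv2,numpy as np
for n in ["top","side","wrist"]:
    im,d=robot.grab_frame(n); cv2.imwrite(f"pics/{n}0.png",im[:,:,::-1]); np.savez(f"pics/{n}0.npz",im=im,d=d)
    i=robot.camera_info(n); print(n,{k:np.round(v,4).tolist() for k,v in i.items()}, (d>0).mean())
print(robot.read_t(),robot.read_position(),robot.read_tcp_rot(),robot.read_grip_width())
E
```

```text
pics
top {'vfov': 52.7548, 'cx': 279.2485, 'cy': 209.3602, 'view': [[-0.0173, -0.9998, 0.0116, 0.0001], [-0.9876, 0.0152, -0.156, 0.5985], [0.1558, -0.0141, -0.9877, 0.9482], [0.0, 0.0, 0.0, 1.0]]} 0.9962414965986395
side {'vfov': 43.7236, 'cx': 274.7686, 'cy': 213.0199, 'view': [[0.9862, -0.1643, -0.0199, -0.5811], [-0.1257, -0.6652, -0.736, 0.1595], [0.1077, 0.7283, -0.6767, 0.956], [0.0, 0.0, 0.0, 1.0]]} 0.9960459183673469
wrist {'vfov': 60.5884, 'cx': 285.4881, 'cy': 217.2557, 'T_tool_cam': [[-0.0004, -0.9607, -0.2774, 0.0745], [1.0, -0.0002, -0.0006, 0.0007], [0.0005, -0.2774, 0.9607, -0.1957], [0.0, 0.0, 0.0, 1.0]]} 0.9958886054421768
0.15 [0.20890387 0.64142771 0.18874738] [[ 9.50839234e-01 -3.09684834e-01 -2.34963753e-04]
 [-3.09684882e-01 -9.50838439e-01 -1.23937241e-03]
 [ 1.60402270e-04  1.25120863e-03 -9.99999204e-01]] 1.0009990654216985
```

View pics/top0.png

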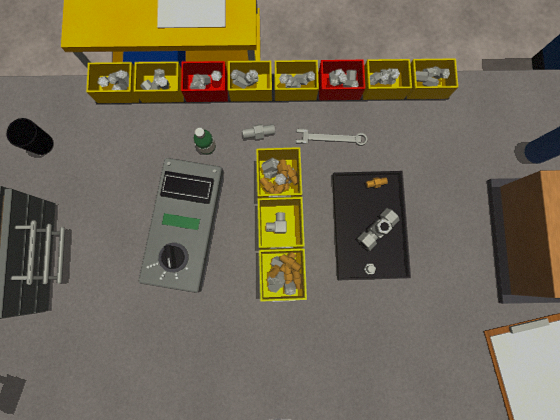

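View pics/side0.png

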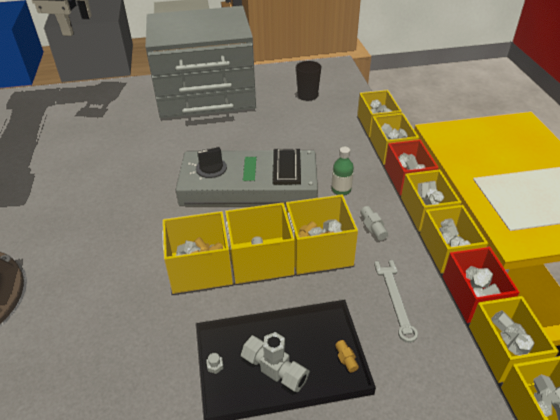

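View pics/wrist0.png

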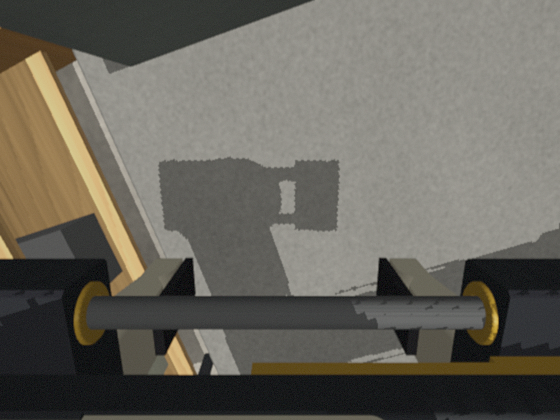

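The top view shows the tester on the left, with its knob at about (173,257) and pad at (187,186). The rack is in the middle at about (280,225) and the tray on the right. The tee's upright nut is at about (384,227), the plug at (370,268) and the nipple at (377,183). I'll zoom in on these next and measure them.

```bash
cat > h.py <<'E'
import numpy as np,cv2
from rig import robot
def cam(n):
    i=robot.camera_info(n); f=210/np.tan(np.radians(i['vfov'])/2)
    if n=='wrist': return f,i['cx'],i['cy'],None
    return f,i['cx'],i['cy'],np.linalg.inv(np.array(i['view']))
def wristpose():
    T=np.eye(4);T[:3,:3]=robot.read_tcp_rot();T[:3,3]=robot.read_position()
    return T@np.array(robot.camera_info('wrist')['T_tool_cam'])
def pts(n,d,T=None):
    f,cx,cy,C=cam(n); C=C if T is None else T
    v,u=np.mgrid[:420,:560]
    P=np.stack([(u-cx)/f*d,(v-cy)/f*d,d],-1)
    return P@C[:3,:3].T+C[:3,3]
def ray(n,uv,z,T=None):
    f,cx,cy,C=cam(n); C=C if T is None else T
    uv=np.atleast_2d(uv).astype(float)
    r=np.c_[(uv[:,0]-cx)/f,(uv[:,1]-cy)/f,np.ones(len(uv))]@C[:3,:3].T
    o=C[:3,3]; return o+r*((z-o[2])/r[:,2])[:,None]
E
python3 - <<'E'
from h import *
for n in ['top','side']:
    a=np.load(f'pics/{n}0.npz');P=pts(n,a['d']);np.save(f'pics/{n}P.npy',P)
P=np.load('pics/topP.npy')
for nm,(u,v) in dict(table=(320,330),padtop=(187,190),deck=(200,200),traycorner=(370,215),teenut=(384,227),knob=(173,255)).items(): print(nm,P[v,u].round(4))
P=np.load('pics/sideP.npy')
for nm,(u,v) in dict(table=(120,330),pad=(287,170),deck=(230,185),tray=(220,380)).items(): print(nm,P[v,u].round(4))
im=cv2.imread('pics/top0.png');s=cv2.imread('pics/side0.png')
A=cv2.resize(im[150:300,130:230],None,fx=4,fy=4,interpolation=2);B=cv2.resize(s[140:210,170:330],None,fx=5,fy=5,interpolation=2)
cv2.imwrite('pics/z1.png',A);cv2.imwrite('pics/z2.png',B)
cv2.imwrite('pics/z3.png',cv2.resize(im[160:290,325:420],None,fx=4,fy=4,interpolation=2))
E
```

```text
table [ 3.163e-01 -1.016e-01 -1.000e-04]
padtop [0.6446 0.2038 0.0637]
deck [0.6206 0.1735 0.0634]
traycorner [ 0.5878 -0.2328  0.0037]
teenut [ 0.5487 -0.2445  0.0841]
knob [0.4938 0.2283 0.0834]
table [ 0.2998 -0.1215  0.0026]
pad [0.6481 0.1868 0.0622]
deck [0.5233 0.1719 0.0521]
tray [ 0.4609 -0.2479  0.0061]
```

View pics/z1.png

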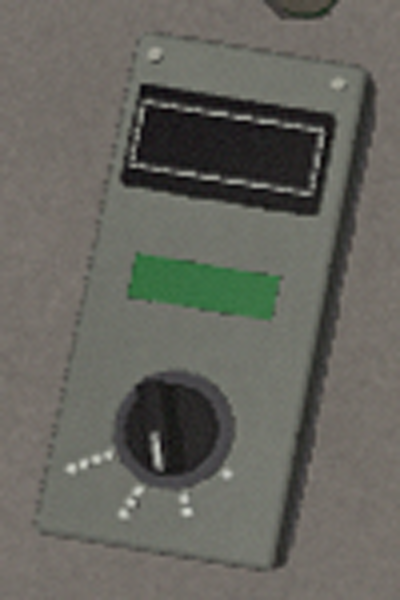

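View pics/z3.png

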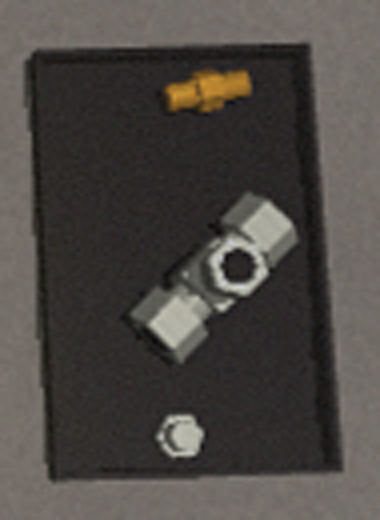

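View pics/z2.png

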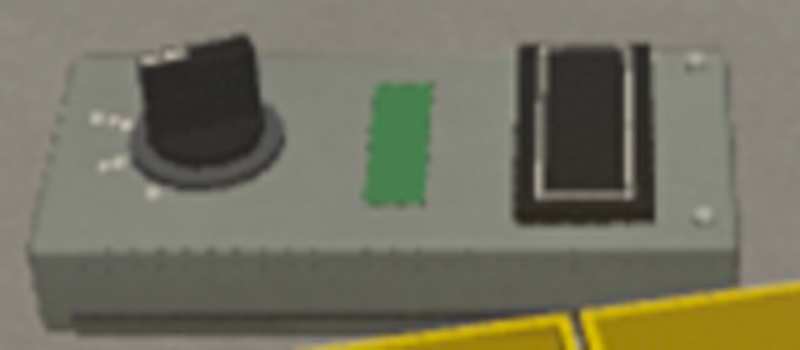

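Run:
```python
from h import *
im=np.load('pics/top0.npz')['im']; hsv=cv2.cvtColor(im,cv2.COLOR_RGB2HSV); g=im.max(2)
def comps(m,mina=30):
    n,l,s,c=cv2.connectedComponentsWithStats(m.astype(np.uint8)); return [(s[i],c[i],l==i) for i in range(1,n) if s[i][4]>=mina]
def rect(m,z,n='top'):
    v,u=np.nonzero(m); p=ray(n,np.c_[u,v],z)[:,:2]
    h=cv2.convexHull(p.astype(np.float32)); return cv2.minAreaRect(h)
roi=np.zeros(g.shape,bool)
def R(x0,y0,x1,y1): r=np.zeros(g.shape,bool); r[y0:y1,x0:x1]=1; return r
# green strip
m=(hsv[:,:,1]>90)&(hsv[:,:,0]>45)&(hsv[:,:,0]<85)&R(150,205,215,240)
print('green',rect(m,.05))
# pad block black
for th in(35,45,55,):
    m=(g<th)&R(155,165,218,206); c=max(comps(m),key=lambda t:t[0][4])[2]
    print('pad',th,c.sum(),rect(c,.062))
m=(g>110)&R(160,170,214,200); 
m=m&(cv2.dilate((g<50).astype(np.uint8),np.ones((7,7)))>0)
cs=comps(m,1); print('outline',sum(c[0][4] for c in cs)); mm=np.any([c[2] for c in cs],0); print(rect(mm,.062))
# screws, dots
m=(g>135)&R(135,250,195,292)
for s,c,l in comps(m,1): print('white',c.round(1),s[4],ray('top',c,.05)[0].round(4),ray('top',c,.1)[0].round(4))
# tray
for th in (60,75):
    m=(g<th)&R(325,165,420,290); c=max(comps(m),key=lambda t:t[0][4])[2]; print('tray',th,rect(c,.022),rect(c,0.))
# rack yellow rims
m=(hsv[:,:,0]>22)&(hsv[:,:,0]<34)&(hsv[:,:,1]>170)&R(250,140,312,305); print('rack',rect(m,.1))
```

```text
green ((0.5738458633422852, 0.22073262929916382), (0.08348261564970016, 0.025220032781362534), 80.08879089355469)
pad 35 419 ((0.6541321277618408, 0.2067340761423111), (0.09997036308050156, 0.03265624865889549), 79.53445434570312)
pad 45 600 ((0.6542109251022339, 0.20650717616081238), (0.100373275578022, 0.03290123492479324), 79.81124114990234)
pad 55 614 ((0.6536314487457275, 0.2063286453485489), (0.10091448575258255, 0.034306060522794724), 80.0036849975586)
outline 293
((0.6581918001174927, 0.2052328884601593), (0.12417256087064743, 0.06903114914894104), 89.13215637207031)
white [168.7 262.3] 10 [0.4791 0.2456 0.05  ] [0.4773 0.2333 0.1   ]
white [155.1 263.7] 11 [0.4764 0.2766 0.05  ] [0.4747 0.2627 0.1   ]
white [150.5 265.5] 4 [0.4725 0.287  0.05  ] [0.4711 0.2725 0.1   ]
white [147.3 266.8] 6 [0.4696 0.2941 0.05  ] [0.4683 0.2793 0.1   ]
white [186.3 268. ] 7 [0.4655 0.2052 0.05  ] [0.4644 0.195  0.1   ]
white [162.2 275. ] 20 [0.4505 0.2598 0.05  ] [0.4501 0.2468 0.1   ]
white [175.5 274. ] 6 [0.4523 0.2296 0.05  ] [0.4519 0.2181 0.1   ]
white [176.  277.5] 6 [0.4444 0.2283 0.05  ] [0.4444 0.2168 0.1   ]
tray 60 ((0.563718855381012, -0.22716745734214783), (0.25909483432769775, 0.1730615645647049), 0.7230589985847473) ((0.5663450956344604, -0.23222091794013977), (0.2647506296634674, 0.17683927714824677), 0.7230412364006042)
tray 75 ((0.5634447336196899, -0.2265598177909851), (0.2609647810459137, 0.17620794475078583), 0.7721232771873474) ((0.5660650134086609, -0.23160012066364288), (0.2666613459587097, 0.18005435168743134), 0.7721224427223206)
rack ((0.5625879764556885, -0.010908018797636032), (0.33939090371131897, 0.09957516938447952), 1.007115125656128)
```

```bash
cat >> h.py <<'E'
def down(yaw_y):  # jaw y axis at yaw (deg), tool z down
    a=np.radians(yaw_y); y=np.array([np.cos(a),np.sin(a),0]); z=np.array([0,0,-1.]); x=np.cross(y,z)
    return np.c_[x,y,z]
E
python3 - <<'E'
from h import *
im=np.load('pics/top0.npz')['im']; g=im.max(2)
m=np.zeros(g.shape,np.uint8); m[200:255,350:405]=(g[200:255,350:405]>70)
n,l,s,c=cv2.connectedComponentsWithStats(m); k=1+np.argmax(s[1:,4]); print(s[k],c[k])
v,u=np.nonzero(l==k); p=ray('top',np.c_[u,v],.03)[:,:2]; print(cv2.minAreaRect(p.astype(np.float32)))
print('nut top', ray('top',(325+238/4,160+265/4),.081))
k=ray('top',(173,256),.05);print(k)
for nm,p,ys in [('knob',(.4915,.2353),(100,60,-80,-120)),('tee',(.552,-.24),(48,-132)),('rack',(.56,0),(20,-160)),('pad',(.654,.2065),(-10,170))]:
    for y in ys:
      for z in (.067,.22): 
        q=robot.ik([*p,z],down(y)); print(nm,y,z,None if q is None else np.round(q,1))
E
```

```text
[358 208  41  43 605] [379.10247934 228.34710744]
((0.5519362688064575, -0.2468399703502655), (0.042729608714580536, 0.10845350474119186), 44.19162368774414)
nut top [[ 0.55072655 -0.24652468  0.081     ]]
[[0.49331333 0.23612873 0.05      ]]
knob 100 0.067 [  46.2   14.9  -25.1    0.   -50.  -126.2]
knob 100 0.22 [  46.2    7.2  -13.1    0.   -69.7 -126.2]
knob 60 0.067 [  46.2   14.9  -25.1    0.   -50.  -166.2]
knob 60 0.22 [  46.2    7.2  -13.1    0.   -69.7 -166.2]
knob -80 0.067 [ 46.2  14.9 -25.1   0.  -50.   53.8]
knob -80 0.22 [ 46.2   7.2 -13.1   0.  -69.7  53.8]
knob -120 0.067 [ 46.2  14.9 -25.1   0.  -50.   13.8]
knob -120 0.22 [ 46.2   7.2 -13.1   0.  -69.7  13.8]
tee 48 0.067 [  -4.9   19.7  -17.9    0.   -52.4 -127.1]
tee 48 0.22 [  -4.9   12.7   -6.3    0.   -71.  -127.1]
tee -132 0.067 [ -4.9  19.7 -17.9   0.  -52.4  52.9]
tee -132 0.22 [ -4.9  12.7  -6.3   0.  -71.   52.9]
rack 20 0.067 None
rack 20 0.22 None
rack -160 0.067 [ 20.   16.2 -23.2   0.  -50.6  -0. ]
rack -160 0.22 [ 20.    8.6 -11.3   0.  -70.   -0. ]
pad -10 0.067 [ 33.8  26.7  -6.5   0.  -56.8 136.2]
pad -10 0.22 [ 33.8  20.7   4.8   0.  -74.2 136.2]
pad 170 0.067 [ 33.8  26.7  -6.5   0.  -56.8 -43.8]
pad 170 0.22 [ 33.8  20.7   4.8   0.  -74.2 -43.8]
```

Run:
```python
from h import *
robot.goto([.4915,.2353,.21],down(-80))
robot.move_gripper(.5)
T=wristpose(); im,d=robot.grab_frame('wrist'); np.savez('pics/w1.npz',im=im,d=d,T=T); cv2.imwrite('pics/w1.png',im[:,:,::-1])
print(robot.read_t(),robot.read_position(),robot.read_grip_width())
```

```text
2.9 [0.49152588 0.23528898 0.21002374] 0.4999538146552318
```

View pics/w1.png

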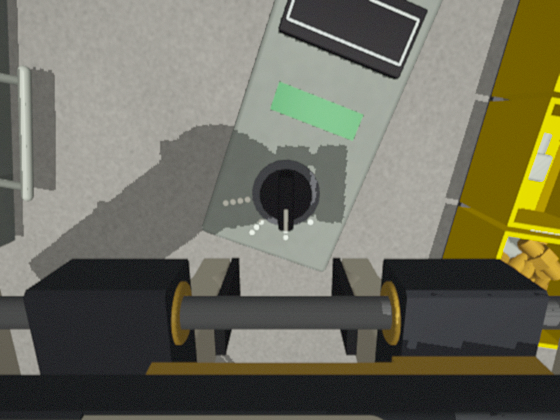

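Run:
```python
from h import *
a=np.load('pics/w1.npz');im=a['im'];T=a['T'];g=im.max(2)
m=np.zeros(g.shape,np.uint8); m[200:245,215:325]=g[200:245,215:325]>170
n,l,s,c=cv2.connectedComponentsWithStats(m)
for i in range(1,n):
    if s[i,4]>3: print(c[i].round(1),s[i,4],s[i,:4],ray('wrist',c[i],.05,T)[0].round(4),ray('wrist',c[i],.1,T)[0].round(4))
print('line ends',ray('wrist',[(285.5,209),(285.5,232)],.1,T).round(4))
print('skirt',ray('wrist',[(252.5,193),(319.5,193),(286,160)],.064,T).round(4))
m=((g<60)*1).astype(np.uint8); m2=np.zeros_like(m); m2[0:85,275:440]=m[0:85,275:440]
n,l,s,c=cv2.connectedComponentsWithStats(m2); k=1+np.argmax(s[1:,4]); v,u=np.nonzero(l==k); print(s[k]); p=ray('wrist',np.c_[u,v],.062,T)[:,:2]; print(cv2.minAreaRect(p.astype(np.float32)))
hsv=cv2.cvtColor(im,cv2.COLOR_RGB2HSV); m=(hsv[:,:,1]>70)&(abs(hsv[:,:,0].astype(int)-60)<15); m[:70]=0;m[150:]=0;m[:,:260]=0;m[:,370:]=0
v,u=np.nonzero(m);p=ray('wrist',np.c_[u,v],.05,T)[:,:2]; print('green',cv2.minAreaRect(p.astype(np.float32)))
```

```text
[232.2 201.2] 6 [231 200   3   3] [0.471  0.2864 0.05  ] [0.4842 0.281  0.1   ]
[240.  200.5] 6 [239 200   3   2] [0.4731 0.2787 0.05  ] [0.4859 0.2743 0.1   ]
[225.1 202.7] 7 [224 202   3   3] [0.4681 0.2933 0.05  ] [0.4817 0.2869 0.1   ]
[285.5 212. ] 6 [285 211   2   3] [0.4691 0.2311 0.05  ] [0.4826 0.2334 0.1   ]
[285.4 220.4] 14 [285 215   2  12] [0.4602 0.2296 0.05  ] [0.4749 0.2321 0.1   ]
[314.7 225.4] 163 [307 216  18  18] [0.4602 0.1987 0.05  ] [0.4749 0.2056 0.1   ]
[255.9 227.5] 114 [248 220  17  16] [0.4474 0.2584 0.05  ] [0.4639 0.2569 0.1   ]
[269.1 224.3] 7 [267 223   6   3] [0.4532 0.2455 0.05  ] [0.4689 0.2458 0.1   ]
[285.1 235.2] 58 [282 229   7  12] [0.4443 0.2271 0.05  ] [0.4612 0.23   0.1   ]
[322.9 238. ] 8 [321 236   4   5] [0.4481 0.1876 0.05  ] [0.4645 0.1961 0.1   ]
[223.3 241.1] 11 [221 239   5   6] [0.4266 0.2899 0.05  ] [0.446 0.284 0.1  ]
[319.9 242.4] 22 [315 239  10   6] [0.4428 0.1897 0.05  ] [0.46   0.1979 0.1   ]
[229.1 242. ] 8 [227 241   5   4] [0.4267 0.2837 0.05  ] [0.4461 0.2787 0.1   ]
line ends [[0.4853 0.2339 0.1   ]
 [0.4643 0.2302 0.1   ]]
skirt [[0.4862 0.2666 0.064 ]
 [0.4974 0.2025 0.064 ]
 [0.5232 0.2401 0.064 ]]
[ 291    0  124   61 2664]
((0.6519960165023804, 0.20461514592170715), (0.1017671748995781, 0.034044049680233), 79.69740295410156)
green ((0.5716299414634705, 0.21938695013523102), (0.08483777195215225, 0.02577969618141651), 79.77316284179688)
```

The wrist view puts the pointer line at (285,220), pointing straight at the two-dot mark at (285,235). That makes the start angle about 0.70 rad. The knob axis comes out at about (0.491, 0.235), and the wrist and top views agree to within 2 mm. I'll grip the bar and turn it 40° clockwise.

Run:
```python
from h import *
p=[.4912,.2348]
robot.servo_line([*p,.069],down(-80.2),.1)
robot.move_gripper(0.); print('grip',robot.read_grip_width()*88, robot.read_force())
for y in (-90,-100,-110,-121): robot.goto([*p,.069],down(y)); print(robot.read_ft_torque().round(3),robot.read_force().round(1))
robot.move_gripper(.5); robot.servo_line([*p,.21],None,.15)
T=wristpose(); im,d=robot.grab_frame('wrist'); np.savez('pics/w2.npz',im=im,d=d,T=T); cv2.imwrite('pics/w2.png',im[:,:,::-1])
print(robot.read_t(),robot.read_position(),robot.read_grip_width())
```

```text
grip 0.3339936691657246 [0.71065369 1.12196277 0.27856815]
[-0.047  0.006  0.057] [-0.5  0.5  0.4]
[-0.018 -0.047 -0.059] [-0.8  0.3 -0.8]
[0.005 0.029 0.007] [-0.  -0.1  0.4]
[ 0.017  0.057 -0.007] [-0.1  1.5  0.8]
8.5333 [0.49064615 0.23441908 0.20887299] 0.5036602010284017
```

View pics/w2.png

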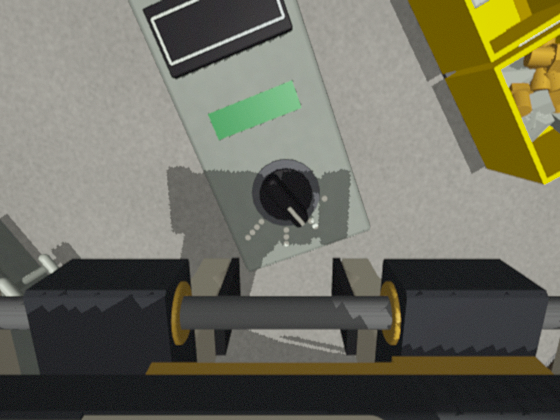

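This shows the knob unturned: the pointer line at (297,215) still aims at the two-dot mark at (314,225). The fingers shut fully at 0.3 mm, so they missed the bar. I'll go back down, read the pose before closing and take a picture there.

Run:
```python
from h import *
p=[.4912,.2348]
robot.goto([*p,.2],down(-80.2)); 
robot.servo_line([*p,.085],None,.1); print(robot.read_position(),robot.read_force().round(2),robot.read_t(),robot.read_grip_width())
for n in('wrist','side','top'):
    im,d=robot.grab_frame(n); cv2.imwrite(f'pics/{n}3.png',im[:,:,::-1])
    if n=='side': cv2.imwrite('pics/side3z.png',cv2.resize(im[60:220,140:340,::-1],None,fx=4,fy=3.7))
```

```text
[0.49159628 0.235155   0.08564415] [-0.45 -0.22  0.09] 10.55 0.5005450037434305
```

View pics/wrist3.png

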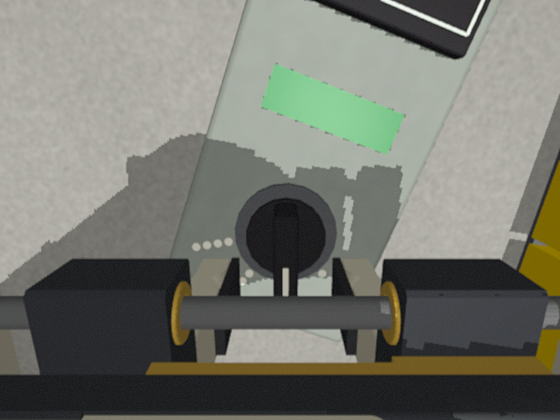

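View pics/side3z.png

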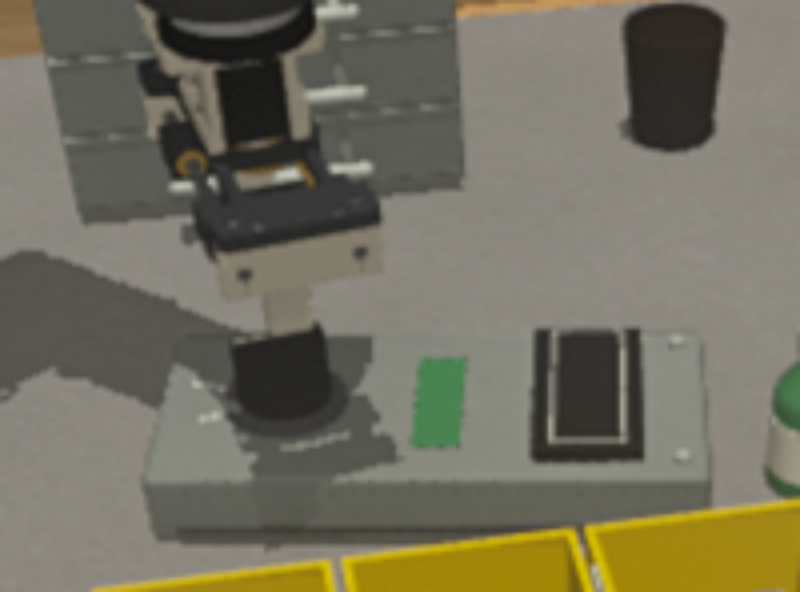

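The wrist view shows the bar lying between the fingers, but the fingertips, at about row 260, don't seem to reach as far as the TCP projects (about row 247). The side view also has the tip ending near the top of the bar. I'll measure the tip from the depth images.

Run:
```python
from h import *
T=wristpose(); im,d=robot.grab_frame('wrist')
P=pts('wrist',d,T)
Tt=np.eye(4);Tt[:3,:3]=robot.read_tcp_rot();Tt[:3,3]=robot.read_position()
for u,v in [(225,264),(230,264),(236,268),(236,300),(347,264),(340,264),(285,235),(286,280)]:
    w=P[v,u]; print((u,v),d[v,u].round(4),'tool',(Tt[:3,:3].T@(w-Tt[:3,3])).round(4),'world',w.round(4))
im,d=robot.grab_frame('side');P=pts('side',d)
for v in range(120,160,3):
    print(v,[ (P[v,u].round(3).tolist()) for u in (209,213,220)])
```

```text
(225, 264) 0.158 tool [ 0.0108 -0.0263 -0.0497] world [0.4975 0.2627 0.1352]
(230, 264) 0.1631 tool [ 0.0087 -0.0249 -0.045 ] world [0.4958 0.261  0.1305]
(236, 268) 0.16 tool [ 0.0082 -0.0217 -0.0483] world [0.4958 0.2578 0.1338]
(236, 300) 0.0869 tool [ 0.031  -0.0116 -0.1178] world [0.5199 0.2516 0.2034]
(347, 264) 0.1584 tool [ 0.0106  0.0274 -0.0493] world [0.5065 0.2098 0.1347]
(340, 264) 0.1618 tool [ 0.0092  0.0248 -0.0461] world [0.5047 0.2121 0.1316]
(285, 235) 0.1916 tool [ 0.0121  0.     -0.0143] world [0.5033 0.237  0.0998]
(286, 280) 0.1978 tool [-0.0137  0.0006 -0.0153] world [0.478  0.2321 0.1008]
120 [[0.496, 0.145, 0.232], [0.503, 0.142, 0.233], [0.516, 0.142, 0.232]]
123 [[0.495, 0.142, 0.228], [0.502, 0.139, 0.228], [0.515, 0.141, 0.226]]
126 [[0.495, 0.14, 0.223], [0.502, 0.144, 0.219], [0.515, 0.145, 0.217]]
129 [[0.494, 0.139, 0.217], [0.501, 0.146, 0.211], [0.514, 0.153, 0.205]]
132 [[0.493, 0.147, 0.205], [0.501, 0.147, 0.204], [0.514, 0.149, 0.201]]
135 [[0.493, 0.148, 0.198], [0.5, 0.151, 0.195], [0.513, 0.15, 0.194]]
138 [[0.492, 0.147, 0.192], [0.499, 0.148, 0.19], [0.52, 0.423, 0.002]]
141 [[0.491, 0.198, 0.151], [0.499, 0.197, 0.15], [0.519, 0.411, 0.002]]
144 [[0.49, 0.201, 0.141], [0.499, 0.203, 0.139], [0.518, 0.4, 0.001]]
147 [[0.49, 0.196, 0.137], [0.498, 0.195, 0.137], [0.516, 0.386, 0.001]]
150 [[0.489, 0.196, 0.13], [0.497, 0.201, 0.125], [0.512, 0.233, 0.101]]
153 [[0.488, 0.228, 0.1], [0.496, 0.234, 0.095], [0.511, 0.234, 0.092]]
156 [[0.487, 0.229, 0.092], [0.496, 0.23, 0.089], [0.511, 0.235, 0.084]]
159 [[0.486, 0.228, 0.084], [0.495, 0.231, 0.081], [0.51, 0.234, 0.076]]
```

Both cameras put the fingertips at world z ≈ 0.127 with the reported TCP at 0.0856. The real tips are therefore about 42 mm behind the stated TCP, with no lateral offset. The body's underside at about 0.19 fits that too, so I'll shift the tool 42 mm lower and regrip.

```bash
echo "OFF=.042" >> h.py
python3 - <<'E'
from h import *
p=[.4912,.2348]
robot.servo_line([*p,.073-OFF],None,.08); print(robot.read_position(),robot.read_force().round(2))
im,d=robot.grab_frame('side'); cv2.imwrite('pics/side4z.png',cv2.resize(im[60:220,140:340,::-1],None,fx=4,fy=3.7))
robot.move_gripper(0.); print('grip mm',robot.read_grip_width()*88, robot.read_force().round(2),robot.read_t())
E
```

```text
[0.49149375 0.23503292 0.03127682] [ 0.02 -0.29  0.61]
grip mm 13.840452477884092 [-1.88  1.81  1.24] 12.275
```

View pics/side4z.png

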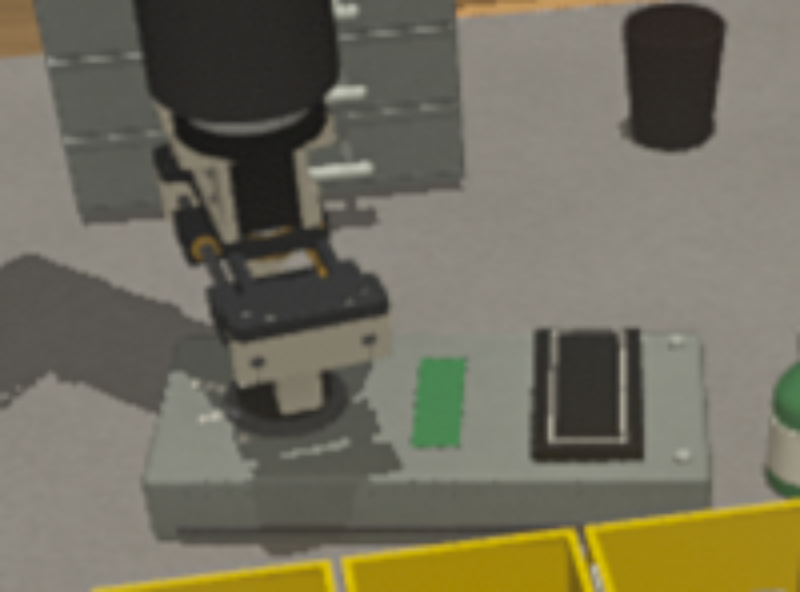

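The near finger now stands beside the bar, just above the skirt, and the grip width of 13.8 mm matches the 14 mm bar. Next I turn it.

Run:
```python
from h import *
p=[.4912,.2348]
for y in (-93,-107,-121): robot.goto([*p,.073-OFF],down(y)); print(robot.read_ft_torque().round(3),robot.read_force().round(1),robot.read_grip_width()*88)
robot.move_gripper(.5); print(robot.read_force().round(1))
robot.servo_line([*p,.19],None,.15)
T=wristpose(); im,d=robot.grab_frame('wrist'); np.savez('pics/w5.npz',im=im,d=d,T=T); cv2.imwrite('pics/w5.png',im[:,:,::-1])
print(robot.read_t())
```

```text
[ 0.116  0.481 -0.02 ] [-1.1  1.1  2.2] 13.855429807039478
[-0.699  0.423 -0.037] [-0.8 -1.6  3.3] 14.171759563813449
[-0.971  0.563  0.066] [-1.4 -2.8  5.6] 14.021373262318404
[-0.2 -0.5 -0.8]
15.2667
```

View pics/w5.png

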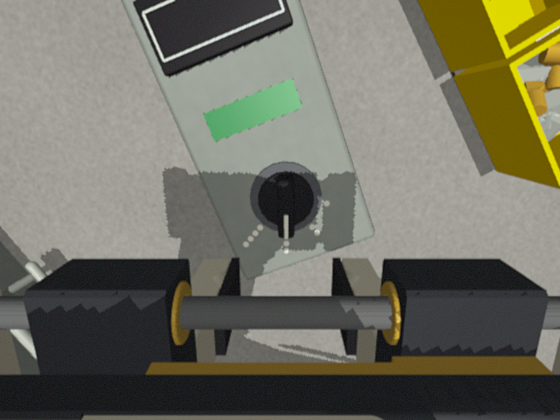

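The pointer line at (286,225) now aims at the three-dot mark at (286,248), so the selector has clicked in. Now I'll go over the tee and look.

Run:
```python
from h import *
robot.goto([.551,-.2465,.17],down(-136))
robot.move_gripper(.75)
T=wristpose(); im,d=robot.grab_frame('wrist'); np.savez('pics/w6.npz',im=im,d=d,T=T); cv2.imwrite('pics/w6.png',im[:,:,::-1])
print(robot.read_t(),robot.read_position())
```

```text
17.7083 [ 0.55098239 -0.24650337  0.16998843]
```

View pics/w6.png

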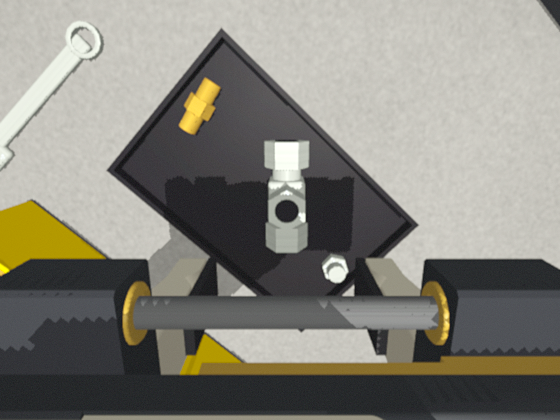

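Run:
```python
from h import *
a=np.load('pics/w6.npz');im=a['im'];T=a['T'];g=im.max(2)
m=np.zeros(g.shape,np.uint8); m[195:225,270:303]=g[195:225,270:303]<60
n,l,s,c=cv2.connectedComponentsWithStats(m); 
for i in range(1,n):
    if s[i,4]>50: print('bore',c[i],s[i],ray('wrist',c[i],.081,T).round(4))
for r in (145,150,155,160,165,230,235,240,244):
    cols=np.nonzero(g[r,250:325]>68)[0]+250; w=ray('wrist',[(cols[0],r),(cols[-1]+1,r)],.023,T)
    print(r,cols[0],cols[-1],((w[0]+w[1])/2)[:2].round(4),np.linalg.norm(w[0]-w[1]).round(4))
print('ends',ray('wrist',[(287,140),(286,252)],.023,T))
```

```text
bore [286.32162162 210.80540541] [276 201  22  21 370] [[ 0.5487 -0.246   0.081 ]]
145 250 324 [ 0.5814 -0.2816] 0.0703
150 250 324 [ 0.5782 -0.2783] 0.0706
155 250 324 [ 0.5749 -0.2749] 0.0709
160 250 324 [ 0.5717 -0.2715] 0.0711
165 250 324 [ 0.5684 -0.2681] 0.0714
230 265 307 [ 0.5238 -0.2206] 0.0431
235 265 307 [ 0.5201 -0.2168] 0.0433
240 266 307 [ 0.5161 -0.2134] 0.0425
244 265 307 [ 0.5134 -0.2099] 0.0436
ends [[ 0.5849412  -0.28456173  0.023     ]
 [ 0.50777641 -0.20330636  0.023     ]]
```

Run:
```python
from h import *
p=[.5495,-.2460]; z=.049-OFF
print(robot.ik([*p,z],down(-136.3)))
f0=robot.read_force()
robot.servo_line([*p,.05],down(-136.3),.15); robot.servo_line([*p,z],None,.06); print(robot.read_position(),robot.read_force().round(2))
robot.move_gripper(0.); print('grip mm',robot.read_grip_width()*88, robot.read_force().round(2))
robot.servo_line([*p,.05],None,.06); robot.servo_line([*p,.2],None,.12)
robot.dwell(.3); print('lifted',robot.read_grip_width()*88,(robot.read_force()-f0).round(2),robot.read_ft_torque().round(3),robot.read_t())
for n in('side','wrist'):
    im,d=robot.grab_frame(n); cv2.imwrite(f'pics/{n}7.png',im[:,:,::-1])
```

```text
[ -5.54018666  23.75522747 -21.15283697   0.         -45.09193556
  49.24018666]
[ 0.54976022 -0.24608227  0.00716135] [-0.31  0.35 -0.3 ]
grip mm 29.97678402986497 [0.67 0.81 1.1 ]
lifted 29.915704555966382 [ 0.22  0.25 -4.59] [0.052 0.052 0.01 ] 22.7667
```

View pics/side7.png

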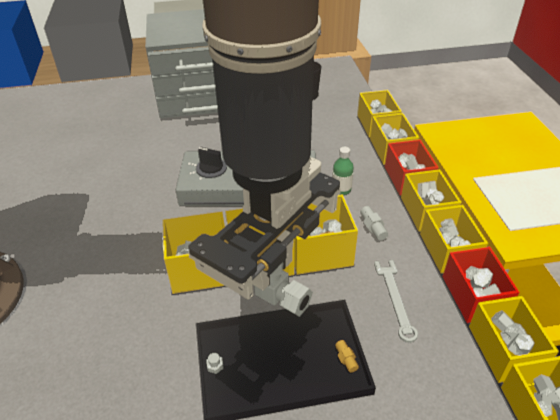

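View pics/wrist7.png

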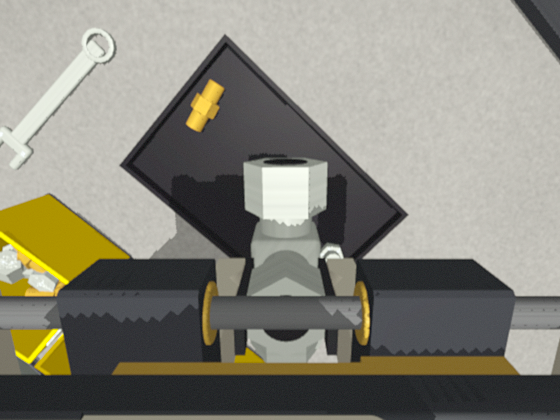

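The tee is held level: the grip is 29.9 mm on the 30 mm flats and it weighs about 4.6 N. Now I carry it over.

Run:
```python
from h import *
robot.servo_line([.57,-.05,.2],down(-163),.12)
robot.servo_line([.653,.2055,.2],down(169.9),.13)
robot.servo_line([.653,.2055,.115],None,.08); robot.dwell(.3)
print(robot.read_t(),robot.read_position(),robot.read_grip_width()*88,robot.read_force().round(2))
for n in('side','wrist','top'):
    T=wristpose();im,d=robot.grab_frame(n); cv2.imwrite(f'pics/{n}8.png',im[:,:,::-1]);np.savez(f'pics/{n}8.npz',im=im,d=d,T=T)
    if n=='side': cv2.imwrite('pics/side8z.png',cv2.resize(im[50:220,180:380,::-1],None,fx=4,fy=3.5))
```

```text
28.3833 [0.65310568 0.20551713 0.11530592] 29.8619603996497 [ 0.34  0.38 -5.25]
```

View pics/side8z.png

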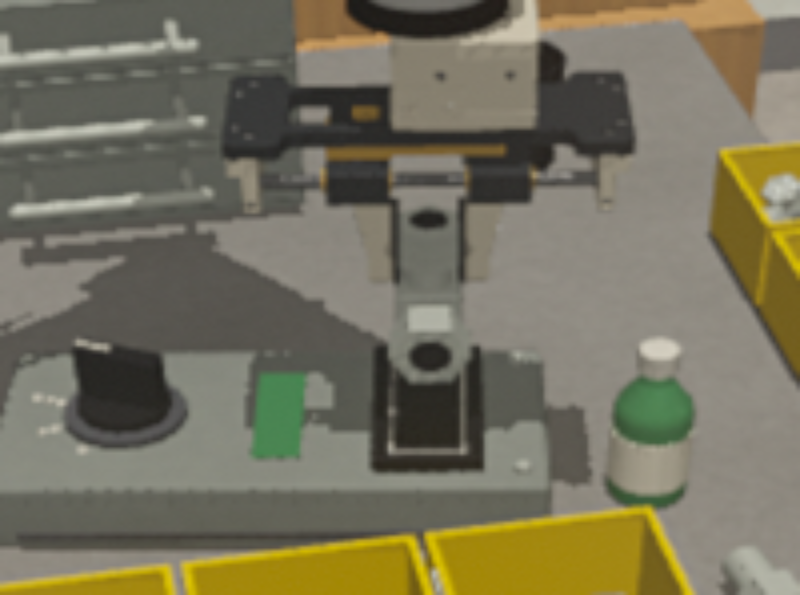

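View pics/wrist8.png

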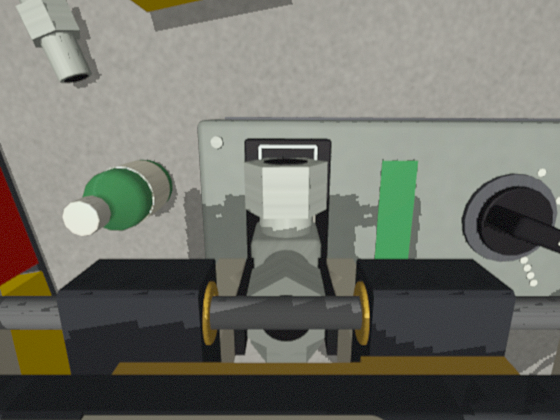

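View pics/top8.png

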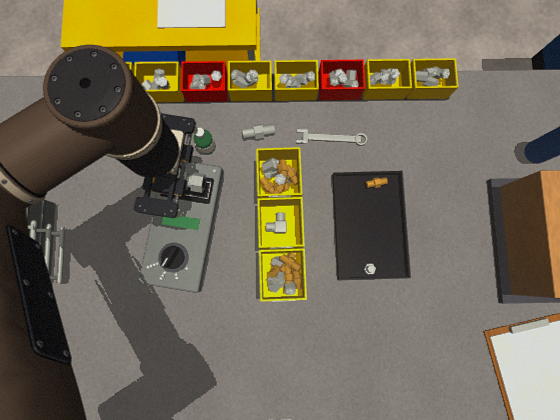

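Run:
```python
from h import *
a=np.load('pics/wrist8.npz');im=a['im'];T=a['T'];d=a['d'];g=im.max(2)
for r in (143,): print(''.join(f'{x} ' for x in g[r,238:336]))
print('col288', g[130:165,270])
e=np.array([np.cos(np.radians(-10.1)),np.sin(np.radians(-10.1))]);f=np.array([-e[1],e[0]])
tcp=np.array([.6531,.2055])
def loc(w): q=np.array(w)[...,:2]-tcp; return np.round([q@e,q@f],4)
for nm,uv in dict(padcorL=(245.5,139.5),padcorR=(330.5,139.5)).items(): print(nm,loc(ray('wrist',uv,.062,T)[0]))
P=pts('wrist',d,T)
for uv in [(262,165),(285,180),(310,175),(285,210),(250,175),(322,175)]: print('tee nut',uv,P[uv[1],uv[0]].round(4),loc(P[uv[1],uv[0]]))
b=np.load('pics/side8.npz');P=pts('side',b['d']);
for nm,(x,y) in dict(endL=(410,350),endR=(452,350),endbot=(432,378),endtop=(430,338),runtop=(430,318)).items():
    u=180+x/4;v=50+y/3.5; w=P[int(round(v)),int(round(u))]; print(nm,(u,v),w.round(4),loc(w))
print('side pad corners',[loc(ray('side',(180+x/4,50+y/3.5),.062)[0]) for x,y in ((372,467),(483,467))])
```

```text
172 173 173 173 177 170 98 44 53 60 56 60 60 61 61 59 61 62 65 63 61 62 68 69 67 68 69 67 68 64 67 64 63 63 64 61 59 60 61 62 59 57 57 58 55 62 57 60 60 59 59 61 59 56 59 62 61 57 61 59 62 60 59 52 59 59 57 56 58 57 62 58 58 57 57 59 60 57 57 57 61 57 61 59 62 59 59 61 59 62 62 52 47 105 170 174 173 172 
col288 [174 173 173 174 173 176 176 158  92  34  40  53  57  63 114 195 238 226
 142  52  58  61  63  60  62  57  65  73  84  61  31  20  20  46  82]
padcorL [ 0.0267 -0.0584]
padcorR [-0.031  -0.0584]
tee nut (262, 165) [0.6542 0.1522 0.1427] [ 0.0105 -0.0523]
tee nut (285, 180) [0.6447 0.1598 0.1497] [-0.0003 -0.0465]
tee nut (310, 175) [0.6331 0.1598 0.148 ] [-0.0117 -0.0485]
tee nut (285, 210) [0.6472 0.1738 0.1489] [-0.0003 -0.0322]
tee nut (250, 175) [0.6613 0.1565 0.138 ] [ 0.0167 -0.0468]
tee nut (322, 175) [0.6269 0.163  0.136 ] [-0.0184 -0.0465]
endL (282.5, 150.0) [0.6331 0.1589 0.1363] [-0.0115 -0.0494]
endR (293.0, 150.0) [0.6545 0.154  0.1368] [ 0.0104 -0.0504]
endbot (288.0, 158.0) [0.6451 0.1582 0.1153] [ 0.0004 -0.048 ]
endtop (287.5, 146.57142857142856) [0.6442 0.1529 0.1463] [ 0.0005 -0.0533]
runtop (287.5, 140.85714285714286) [0.6467 0.1661 0.1513] [ 0.0006 -0.0399]
side pad corners [array([-0.031 , -0.0639]), array([ 0.0266, -0.0646])]
```

Run:
```python
import cv2
im=cv2.imread('pics/side8.png');cv2.imwrite('pics/side8zz.png',cv2.resize(im[95:190,250:330],None,fx=6,fy=6,interpolation=cv2.INTER_NEAREST))
```

```text
(no output)
```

View pics/side8zz.png

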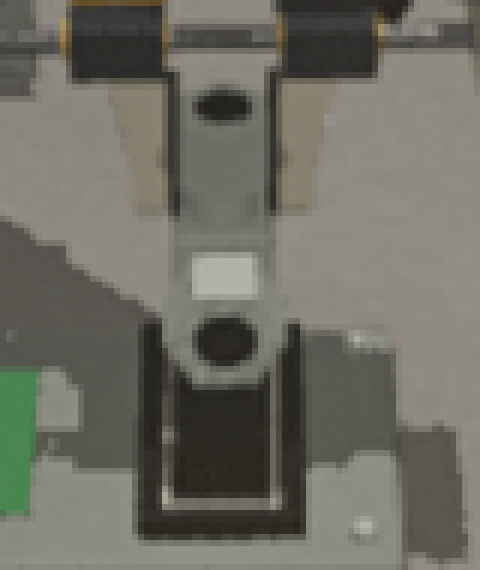

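The side view shows the tee level above the pad, with its end bore at about (287,152) and the pad's near end below it at about (287,184). Both views put the pad centre 2.2 mm towards the knob from the TCP. The run's top is at 0.150, so the underside is at about 0.114, which agrees with the grasp height. I'll shift it and lower it to 15 mm.

Run:
```python
from h import *
p=[.6509,.2059]
robot.servo_line([*p,.115],None,.02)
robot.servo_line([*p,.079],None,.03); robot.dwell(.5)
print(robot.read_t(),robot.read_position(),robot.read_grip_width()*88,robot.read_force().round(2),np.abs(robot.read_qvel()).max())
for n in('side','wrist'):
    T=wristpose();im,d=robot.grab_frame(n); cv2.imwrite(f'pics/{n}9.png',im[:,:,::-1])
    P=pts(n,d,T if n=='wrist' else None)
    for z in [(u,v) for v in (180,195,210) for u in (270,285,300)] if n=='wrist' else []: print(z,P[z[1],z[0]].round(4))
    if n=='side':
        np.savez('pics/side9.npz',im=im,d=d); cv2.imwrite('pics/side9z.png',cv2.resize(im[50:220,180:380,::-1],None,fx=4,fy=3.5))
```

```text
30.6417 [0.65089536 0.20592355 0.0790117 ] 29.74567491890284 [-0.06  0.67 -5.31] 0.11116775745125133
(270, 180) [0.6492 0.1589 0.1139]
(285, 180) [0.6425 0.1601 0.1139]
(300, 180) [0.6358 0.1613 0.1139]
(270, 195) [0.6505 0.1656 0.1142]
(285, 195) [0.6437 0.1669 0.1138]
(300, 195) [0.637  0.1682 0.1134]
(270, 210) [0.652  0.1731 0.1121]
(285, 210) [0.645  0.1742 0.1128]
(300, 210) [0.6381 0.1752 0.1136]
```

View pics/side9z.png

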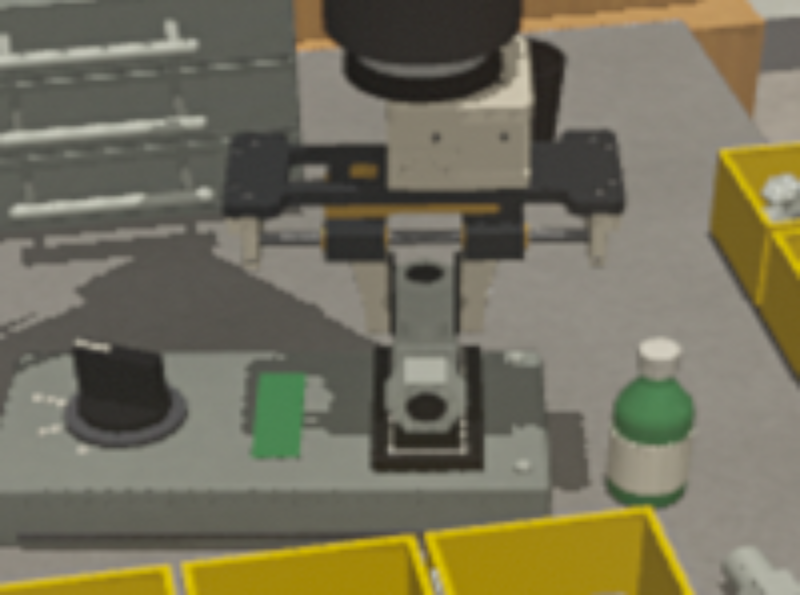

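View pics/wrist9.png

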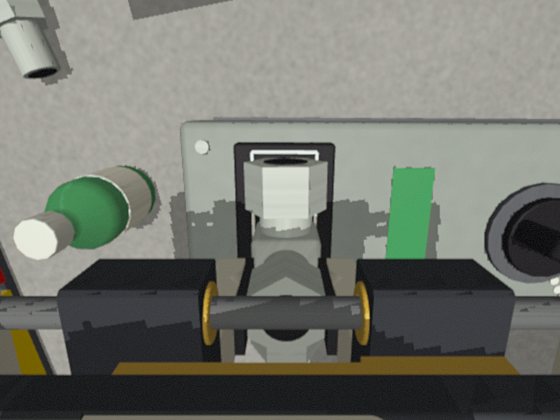

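The tee's nut (columns 245–326) sits centred over the pad (235–335). The run's top is at 0.1135, so the underside is at about 0.0775, roughly 15 mm above the pad, with 6 mm of pad showing beyond the run's end. I'm handing it in.

Run:
```python
from rig import robot
robot.dwell(.3); print(robot.read_t(),robot.read_position(),robot.read_force(),robot.read_grip_width()*88)
robot.job_done()
```

```text
31.0417 [0.65089644 0.20589476 0.07899887] [-0.11169273 -0.25059197 -4.32414506] 29.641494450129375
the job is handed in; nothing more can be done
```

I turned the selector from two dots to three dots and carried the tee over the bin rack. I handed in at 31 s, with the tee held level and still over the sensing pad. No verdict was reported, so the checks below are my own.

**First grip missed:** the fingers shut on nothing above the knob, because the real fingertips sit about 42 mm behind the stated TCP (side and wrist cameras agreed). I corrected every later height by that amount.

**Selector:** after I released it, the wrist picture showed the pointer at the three-dot mark.

**Final hold, from the cameras:**
- **Clearance:** the underside is about 15 mm above the pad.
- **Position:** across the pad it is centred to about 1 mm. Along the pad it was within about 2 mm, measured just before the final lowering.
- **Direction:** the run was aimed along the pad's long side and looks parallel to it in the pictures.
- **Hold:** the only outside load I read was about 4–5 N, the tee's weight. The grip width crept from 29.98 mm to 29.64 mm during the carry, with no visible slip.

**Pad position:** the top and wrist cameras disagreed by about 2–3 mm on the pad's place. I followed the close wrist view, which agreed with the side view across the pad. I discarded one side-view reading along the pad that was 6 mm off, because it had probably caught the pad's front face.

**Other objects:** none of them looked moved in the last top and side pictures, but I did not measure them again.

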